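# Set a core tube and scale bar up on the logging board

### The arm

A 7-joint arm with a two-finger parallel gripper is mounted at the origin on the work surface; the furniture and walls round the work are solid. World frame = base frame: x ahead of the robot, y to its left, z up, the work surface at z = 0. Lengths are in m, angles in rad, forces in N, time in s.
With the tool pointing down it reaches from about 0.4 to 0.85 m from the base axis. Payload 4.5 kg.
Tool frame: the origin (TCP) lies on the centre line of the jaws, within the pads' length; the fingertips stand 14 mm ahead of it and the grasp point (between the pads) lies 5 mm behind it (nose_length is the distance from the TCP to the fingertips, in m); x points along the fingers, y is the direction in which the jaws open and shut, and the axes are right-handed (so a half turn about x gives the same grasp; the last joint's range is limited). The gripper opens to 88 mm and grips with 3 to 60 N. Pads are 18 mm wide; open, the fingers measure 123 mm over their backs; the gripper's body (75 mm by 187 mm) begins 45 mm behind the grasp point.
Start: joints at [1.373, 0.689, -0.195, 1.565, 0.157, 0.902, -0.215], TCP at [0.144, -0.608, 0.253] pointing down, gripper open.
Joint ranges: [-3.01, 3.01], [-0.46, 2.08], [-1.47, 1.51], [0.13, 2.56], [-1, 4.14], [0.04, 2.09], [-2.66, 2.66]. Speed limits (rad/s): [2.57, 2.57, 3.14, 3.14, 3.14, 3.14, 3.14].

### API

Orientations are given as a unit quaternion [x, y, z, w].
In Python, from plant import get_state, snapshot, camera_params, finish_job, boxes_of, silhouettes, spot_point, nose_length gives the robot as it stands.
- The arm moves only by the tool apply_moves, never from a script. Its arguments are lists of equal length, an entry for each row: "delta_pos": the shift along the tool's x, y, z in cm, a list of three; "yaw": the turn about the tool's x in rad; "gripper": the opening in per cent of the stroke, from 0 (shut) to 100 (fully open). A call has 1 to 10 rows; each row is the pose to reach, as a shift and turn from the pose measured when the call began, along the tool's axes at that moment; what a row does not reach only later rows make up. A row lasts 1/12 s, in which the tool goes at most 41.7 mm and 7.16 degrees, less where a joint would pass 70% of its speed; a pose out of reach is approached as far as the arm can. A call with a gripper value outside its range is refused whole. The fingers move at their own pace and stop on an object; "force" is the grip in N (left out, the last holds). Time passes only in rows, so rows that repeat a pose let the fingers close. It gives the time, the measured TCP pose, the force and the opening at its end, in the units of the state.
- get_state(): the state, without advancing time (a new reading comes with each control period).
- snapshot(name): name is "scene" or "top"; returns the picture (420x560x3 uint8, red, green, blue); there is no depth.
- camera_params(name): a dict with "fovy" (degrees; the focal length in pixels is half the picture's height over the tangent of half this angle, whatever the lens; pixels are square), "cx", "cy" (the principal point, pixels), "dist" ([k1, k2, p1, p2, k3] as OpenCV has them; the pictures are not rectified), "position" and "orientation" of the camera in the world. Camera axes: x right, y down, z forward; pixel columns grow to the right and rows downward; lengths in m; the calibration is good to about 2 mm. A picture is of the moment at which its call begins. camera_params takes no time and is no camera call.
- finish_job(): hands the job in, once; it reports no verdict.
Trained networks look in the newest picture that a camera, given by its name, has taken for a name from the list of things; names that differ only in an ending like _2 or _b are one class to them, and where a whole thing is asked for, a point or a joint stands for the part that bears it (a point fixed in the world has none). Each returns a list of dicts, best first, with "score" (0 to 1); they miss things now and then, are a little off and sometimes report something else, mostly with a low value. They report only what shows in the picture. A call takes as long as a camera call.
- boxes_of(thing, camera): "bbox" ([left, top, width, height] in pixels, round what is visible of it).
- silhouettes(thing, camera): "mask" (420x560 bool, what is visible of it) and "bbox" ([left, top, width, height] in pixels, round what is visible of it).
- spot_point(thing, camera): "pixel" ([column, row] in pixels: a listed point, or the origin of a listed thing).
The state is a dict: "clock": time; "q": joint angles; "qd": joint speeds; "joint_torque": joint torques, N m; "tool_pos": TCP position; "eef_rot": TCP orientation; "contact_force": force on the tool from outside, world axes, zero at the start; "moment": the same for the moment, N m; "opening": opening from 0.0 (shut) to 1.0 (fully open).
Only numpy, scipy, OpenCV 4.12 (cv2) and the standard library are available. Lean on these libraries where they do the work, as an engineer would, in place of code of your own. Each camera call takes 0.05 s, during which the arm holds its last target.

### The job

Set the longer of the two core tubes up on the logging board for its photograph: it must lie in the two V-rests with its long cap against the datum strip and the sprung stop pressing on its other end. Also lay the scale bar flat inside the outline on the board, one end against the same datum strip. Leave the shorter tube where it lies in the rack.

Things in the scene. Friction and masses are not known exactly. Their poses are not given: they have to be found in the camera images.
- board: fixed dark grey logging board, 146 (x) x 250 (y) mm, top 12 mm above the bench; origin at the centre of its underside. A steel datum strip stands across the whole board near its +y end, face at y = +108 mm, 30 mm high above the board top. The tube lane is at x = +36 mm; the stop's grey housing closes its far end (y = -76 to -122 mm, 44 mm high).
- datum_seat (a point): point on the face of the datum strip where the middle of the long cap's end belongs (board x = +36, y = +108 mm, 44 mm above the bench); axes as the board
- scale_place (a point): on the board top, where the centre of the scale bar's underside belongs (board x = -44, y = +28 mm, 12 mm above the bench); axes as the board. The white outline round it is 42 mm wide and 166 mm long, open at the datum strip.
- stop (a joint): travel of the sprung stop in m: 0 at rest, its face then 142 mm from the datum strip; grows to at most 0.024 as it is pushed away from the datum strip (along the board's -y). Spring 2.5 N at rest and 0.25 N more for each mm. It can be pushed back by the tube's own end.
- stop_face (a point): centre of the stop's face on the tube's axis; moves with the stop. The stop is a steel plate 48 mm wide, 6 mm thick, from 6 to 68 mm above the board top, so a tube held above the datum strip can still push it.
- core_long: the longer capped core tube, aluminium, 150 mm long in all, 38 mm diameter (caps 41 mm), 0.2 to 0.4 kg; lies along its y with black caps at both ends: 24 mm long cap with two ribs at +y, 8 mm short cap at -y. Origin 20.5 mm straight below the middle of its axis. It starts in the wooden rack.
- long_cap_end (a point): centre of the end face of the long tube's long cap
- core_middle (a point): middle of the long tube's axis
- core_short: the shorter tube, 110 mm long, same diameter, caps 12 and 8 mm; it lies in the other place of the rack and stays there. Origin 20.5 mm below the middle of its axis.
- rack: fixed wooden rack, 150 (x) x 84 (y) mm; origin at the centre of its underside. Two places at x = +48 and -48 mm; tubes lie along its y with their axes 36 mm above the bench, over a 6 mm base, on two slotted rails 10 mm thick and 23 mm high at y = +32 and -32 mm. Either tube may be in either place.
- scale_bar: flat photographic scale bar with black and white 20 mm divisions, 30 x 160 x 8 mm, long along its y, starts flat on the bench; either end may be the one at the datum. Origin at the centre of its underside.
- rests_middle (a point): on the seated tube's axis midway between the two aluminium V-rests (board x = +36, y = +33 mm, 44 mm above the bench, 32 mm above the board top); axes as the board. Each V (90 degrees, 14 mm thick along y, 57 mm wide, foot 72 mm, up to 31 mm above the board top) stands 34 mm along y to either side, 54 mm free between them.

How it is judged:
At the end, for the whole second after the job is handed in: Long tube at rest in the V-rests: long cap's end within 5 mm of its point on the datum strip, 3 degrees; stop held open 6 to 11.5 mm. Scale bar flat in its outline: 6.5 mm sideways, 4 degrees, one end within 5 mm of the strip. Short tube moved under 10 mm (distance between long_cap_end and datum_seat below 0.005 m and angle between the y axis of core_long and the y axis of board, either way round below 0.05 rad and value of joint stop between 0.006 and 0.0115 m and linear speed of each of core_long, scale_bar below 0.01 m/s and x of scale_bar in the frame of scale_place between -0.0065 and 0.0065 m and y of scale_bar in the frame of scale_place between -0.005 and 0.003 m and z of scale_bar in the frame of scale_place below 0.002 m and angle between the y axis of scale_bar and the y axis of board, either way round below 0.07 rad and angle between scale_bar's own z axis and vertical below 0.05 rad and distance of core_short from where it was at the start of the episode below 0.01 m); the robot touches nothing.
It also fails if it takes over 58 s, if anything falls off the work surface, if the arm or the gripper's body presses on something with over 40 N, if the wrist force passes 120 N, or if a joint passes its speed limit or range.

## Working session

There is one attempt and no reset: what is moved stays moved. The work goes in short steps, Python scripts to look and compute and a tool call to move; the robot and the scene stay as the last step left them, time stands still between calls to the robot, and variables do not carry over. Pictures are saved under pics/ and viewed, and the job is handed in when it is done.

Besides the shell and the picture viewer there is one more tool, called after "Request:" by a JSON object that holds its "api" and its "payload". apply_moves: Moves the arm, as the interface text tells. Its arguments: {"type":"object","properties":{"delta_pos":{"type":"array"},"yaw":{"type":"array"},"gripper":{"type":"array"},"force":{"type":"number"}},"required":["delta_pos","yaw","gripper"]}

```bash
ls; mkdir -p pics; cat > h.py <<'E'
import numpy as np, cv2
from scipy.spatial.transform import Rotation as R
from plant import *
def snap(cam,name):
    im=snapshot(cam); cv2.imwrite(f'pics/{name}.png',im[:,:,::-1]); return im
def K(c):
    f=210/np.tan(np.radians(c['fovy'])/2); return np.array([[f,0,c['cx']],[0,f,c['cy']],[0,0,1.]])
def ray(cam,px):
    c=camera_params(cam); u=cv2.undistortPoints(np.array(px,float).reshape(-1,1,2),K(c),np.array(c['dist'],float)).reshape(-1,2)
    d=R.from_quat(c['orientation']).apply(np.c_[u,np.ones(len(u))]); return np.array(c['position']),d
def atz(cam,px,z):
    p,d=ray(cam,px); return p+d*((z-p[2])/d[:,2])[:,None]
def proj(cam,P):
    c=camera_params(cam); r=R.from_quat(c['orientation']).inv(); P=np.array(P,float).reshape(-1,3)
    rv=r.as_rotvec(); t=-r.apply(np.array(c['position']))
    return cv2.projectPoints(P.reshape(-1,1,3),rv,t,K(c),np.array(c['dist'],float))[0].reshape(-1,2)
E
python3 - <<'E'
from h import *
snap('top','t0');snap('scene','s0')
for c in('top','scene'):print(camera_params(c))
print(get_state(),nose_length)
E
```

```text
pics
{'fovy': 52.73356693456117, 'cx': 285.71292636940433, 'cy': 205.4827520545905, 'dist': array([-0.11361335,  0.        ,  0.        ,  0.        ,  0.        ]), 'position': array([0.34238404, 0.02586836, 1.2590805 ]), 'orientation': array([ 0.71194296, -0.70169123,  0.01893895, -0.02019799])}
{'fovy': 48.64733935425446, 'cx': 279.14489633349785, 'cy': 207.3890333131064, 'dist': array([-0.11500861,  0.        ,  0.        ,  0.        ,  0.        ]), 'position': array([-0.27049037,  0.62613313,  0.822257  ]), 'orientation': array([-0.38520588,  0.82497192, -0.37822012,  0.16729404])}
{'clock': 0.1, 'q': array([ 1.37281858,  0.68985975, -0.19453279,  1.56620402,  0.15731156,
        0.90249522, -0.21508785]), 'qd': array([ 0.00174865, -0.00091082, -0.00056329, -0.00345951, -0.00099838,
        0.00089396, -0.00027967]), 'joint_torque': array([-2.91813187e-03, -5.28502715e+01, -1.27107482e+00, -1.53835970e+01,
       -5.24441432e-02,  2.06472730e-03,  1.39759879e-05]), 'tool_pos': array([ 0.14341174, -0.60778755,  0.25202532]), 'eef_rot': array([-0.70225381, -0.08234431,  0.70246507, -0.08125159]), 'contact_force': array([-0.33619958, -0.37798877, -0.24789035]), 'moment': array([-0.01362718,  0.02905579,  0.00419503]), 'opening': 0.9996353239698694} 0.014
```

View pics/t0.png

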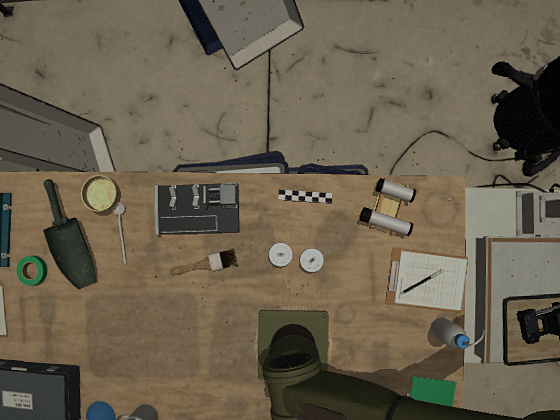

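View pics/s0.png

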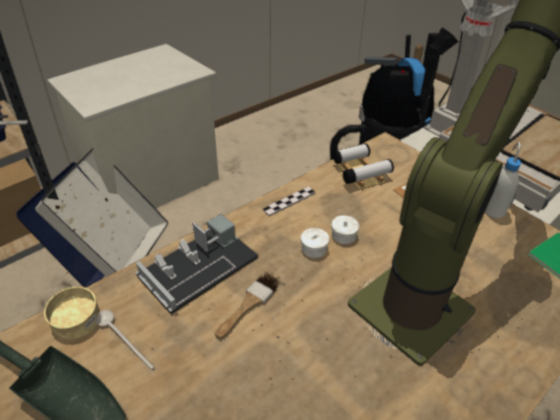

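The top view shows the board at about (197,208) with its datum end on the left, the scale bar at (305,197), and the rack at (388,207). In the rack the lower tube, (386,221), looks longer than the upper one, (394,190). Next I'll measure these in enlarged crops.

```bash
python3 - <<'E'
from h import *
im=cv2.imread('pics/t0.png')
a=cv2.resize(im[175:245,145:250],None,fx=7,fy=7,interpolation=cv2.INTER_CUBIC)
b=cv2.resize(im[170:245,270:425],None,fx=5,fy=5,interpolation=cv2.INTER_CUBIC)
cv2.imwrite('pics/ca.png',a);cv2.imwrite('pics/cb.png',b)
snapshot('top');snapshot('scene')
S={}
for cam in('top','scene'):
  for t in('core_long','core_short','scale_bar','board','rack','stop_face'):
    r=silhouettes(t,cam)[:2]
    for k in r:
      m=k['mask'].astype(np.uint8); 
      c=max(cv2.findContours(m,0,2)[0],key=len); print(cam,t,round(k['score'],2),k['bbox'],np.round(np.array(cv2.minAreaRect(c)[0]+cv2.minAreaRect(c)[1]),1),cv2.minAreaRect(c)[2]); 
      S.setdefault(cam+'_'+t,m)
  for t in('core_long','core_short','scale_bar','board','rack','datum_seat','long_cap_end','core_middle','scale_place','rests_middle','stop_face'):
    print(cam,t,[(np.round(k['pixel'],1),round(k['score'],2)) for k in spot_point(t,cam)[:2]])
np.savez('sil.npz',**S)
print(get_state()['clock'])
E
```

```text
top core_long 0.8 [362.5, 209.8, 49.7, 27.1] [386.  221.4  54.1  14.3] 18.853158950805664
top core_short 0.9 [375.0, 177.4, 38.3, 24.0] [396.3 190.1  40.5  14.5] 18.43494987487793
top scale_bar 0.86 [279.9, 188.0, 54.0, 15.2] [304.5 195.6  53.4  11.2] 4.085616588592529
top board 0.92 [155.9, 185.0, 81.6, 47.8] [196.5 208.5  50.3  84.9] 87.79740142822266
top board 0.58 [375.3, 178.7, 39.0, 25.1] [395.3 190.6  38.9  14.3] 19.653823852539062
top rack 0.8 [367.8, 183.3, 40.1, 53.8] [388.6 205.   28.5  20.6] 18.434947967529297
top stop_face 0.73 [202.6, 187.7, 19.6, 16.0] [211.5 194.5  15.   17. ] 0.0
top core_long [(array([384.7, 225.1]), 0.58)]
top core_short [(array([393.4, 191.4]), 0.64)]
top scale_bar [(array([306.9, 193.5]), 0.73)]
top board [(array([195. , 208.7]), 0.57)]
top rack [(array([388.1, 205. ]), 0.81)]
top datum_seat [(array([157.1, 195.4]), 0.84), (array([384.3, 221.5]), 0.53)]
top long_cap_end [(array([363.7, 215.3]), 0.74)]
top core_middle [(array([385.3, 223.4]), 0.78), (array([305.8, 194.9]), 0.53)]
top scale_place [(array([186. , 223.3]), 0.8)]
top rests_middle [(ar
[... 880 characters left out ...]
592834472656
scene stop_face 0.21 [344.4, 156.9, 51.1, 26.4] [368.  170.8  14.1  53. ] 74.62374877929688
scene core_long [(array([365.9, 177.7]), 0.66), (array([198.5, 236.6]), 0.55)]
scene core_short [(array([350.7, 159.6]), 0.56)]
scene scale_bar []
scene board [(array([197.8, 266.1]), 0.76), (array([366.1, 178.7]), 0.28)]
scene rack [(array([357.7, 172.4]), 0.81)]
scene datum_seat [(array([147.9, 270.2]), 0.96)]
scene long_cap_end [(array([345.5, 174.8]), 0.97)]
scene core_middle [(array([364.8, 168.6]), 0.94)]
scene scale_place [(array([199., 282.]), 0.74)]
scene rests_middle [(array([177.7, 249.3]), 0.84), (array([146. , 270.8]), 0.7)]
scene stop_face [(array([198.3, 236.9]), 0.87)]
1.9
```

View pics/ca.png

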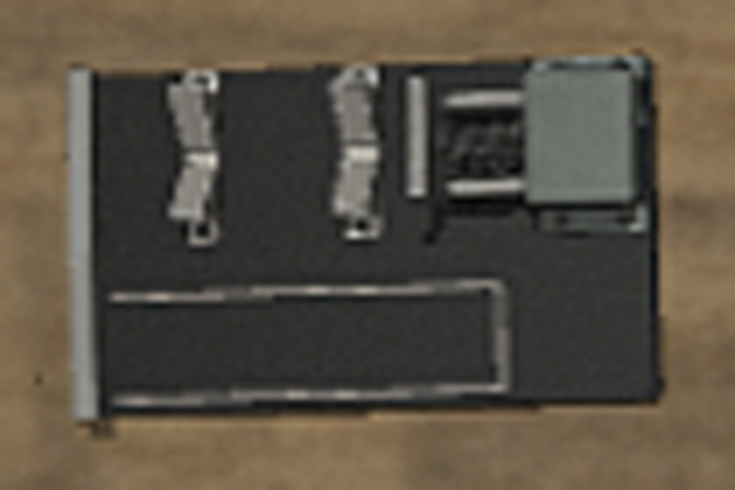

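View pics/cb.png

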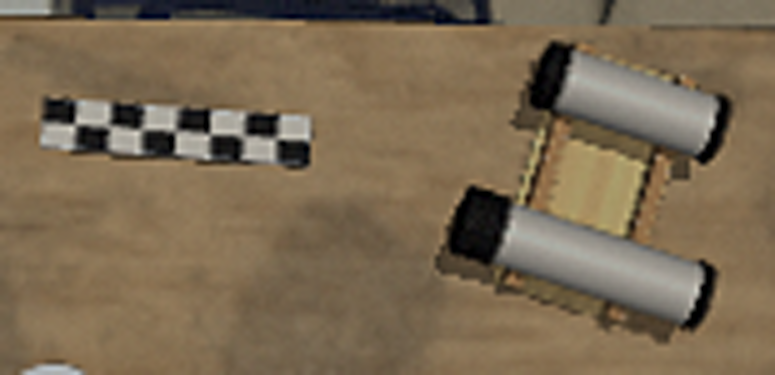

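The crops confirm it. The long tube is the lower one, with its 24 mm cap on the left, and the bar is nearly aligned with y. In the board crop the strip is on the left, with the two V-rests and the stop in the upper lane. Now I'll fit poses with the known geometry.

```bash
cat > fit.py <<'E'
from h import *
from scipy.optimize import least_squares
S=np.load('sil.npz')
def ca(x,y): return [(x+.5)/7-.5+145,(y+.5)/7-.5+175]
def cb(x,y): return [(x+.5)/5-.5+270,(y+.5)/5-.5+170]
def w(p,P):
    P=np.array(P,float); c,s=np.cos(p[2]),np.sin(p[2])
    return np.c_[p[0]+c*P[:,0]-s*P[:,1],p[1]+s*P[:,0]+c*P[:,1],P[:,2]]
# board landmarks
L=[((.073,.108,.042),(95,69)),((-.073,.108,.042),(100,417)),((-.073,-.125,.012),(658,402)),
((-.023,-.058,.012),(503,284)),((-.065,-.058,.012),(505,389)),
((.060,-.034,.080),(408,77)),((.012,-.034,.080),(409,196)),((.058,-.076,.056),(527,64))]
L=L[:7]
P=[l[0] for l in L]; U=np.array([ca(*l[1]) for l in L])
f=lambda p:(proj('top',w(p,P))-U).ravel()
b=least_squares(f,[.5,.28,0],loss='soft_l1').x; print('board',b,np.round(f(b).reshape(-1,2),2).tolist())
# bar
P2=[(.015,.08,.008),(.015,-.08,.008),(-.015,-.08,.008),(-.015,.08,.008)]
U2=np.array([cb(*q) for q in [(42,97),(312,115),(310,167),(40,147)]])
f2=lambda p:(proj('top',w(p,P2))-U2).ravel()
s=least_squares(f2,[.5,-.03,0]).x; print('bar',s,np.round(f2(s),2))
# tubes by hull/mask
def cyl(p,l,z=.036):
    a=np.linspace(0,2*np.pi,40); o=[]
    for y in(-l/2,l/2): o+= [(.0205*np.cos(t),y,z+.0205*np.sin(t)) for t in a]
    return w(p,o)
def hull(cam,p,l): return cv2.convexHull(proj(cam,cyl(p,l)).astype(np.float32))[:,0]
from scipy.optimize import minimize
def tube(name,l,p0,cams=('top',)):
    ms={c:cv2.resize(S[f'{c}_{name}'].astype(np.float32),None,fx=4,fy=4,interpolation=cv2.INTER_LINEAR)>.5 for c in cams}
    def cost(p):
        e=0
        for c in cams:
            m=np.zeros(ms[c].shape,np.uint8); h=(hull(c,p,l)+.5)*4-.5
            cv2.fillPoly(m,[np.round(h*16).astype(np.int32)],1,shift=4)
            e+=1-(ms[c]&(m>0)).sum()/(ms[c]|(m>0)).sum()
        return e
    r=minimize(cost,p0,method='Nelder-Mead',options=dict(initial_simplex=np.array(p0)+np.array([[0,0,0],[.01,0,0],[0,.01,0],[0,0,.1]]),xatol=1e-5,fatol=1e-5))
    return r.x,r.fun
E
python3 - <<'E'
from fit import *
for c in(('top',),('scene',),('top','scene')):
  print(c,tube('core_long',.15,[.42,-.26,-.28],c),tube('core_short',.11,[.53,-.28,-.28],c))
pl,_=tube('core_long',.15,[.42,-.26,-.28]);ps,_=tube('core_short',.11,[.53,-.28,-.28])
np.savez('pose.npz',b=b,s=s,l=pl,sh=ps)
for cam,n,win in(('top','t0',(145,165,425,245)),('scene','s0',(120,120,400,330))):
  im=cv2.imread(f'pics/{n}.png'); x0,y0,x1,y1=win; k=800/(x1-x0)
  im=cv2.resize(im[y0:y1,x0:x1],None,fx=k,fy=k,interpolation=cv2.INTER_CUBIC)
  def dr(uv,col,cl=True): cv2.polylines(im,[np.round(((np.array(uv)-[x0,y0]+.5)*k-.5)*8).astype(np.int32)],cl,col,1,shift=3)
  dr(hull(cam,pl,.15),(0,0,255)); dr(hull(cam,ps,.11),(0,255,0)); dr(proj(cam,w(s,P2)),(255,0,255))
  dr(proj(cam,w(b,[(x,y,.012) for x,y in((.073,.125),(.073,-.125),(-.073,-.125),(-.073,.125))])),(0,255,255))
  dr(proj(cam,w(b,[(-.073,.108,.042),(.073,.108,.042)])),(0,0,255),False)
  dr(proj(cam,w(b,[(-.023,.108,.012),(-.023,-.058,.012),(-.065,-.058,.012),(-.065,.108,.012)])),(0,255,0),False)
  dr(proj(cam,w(b,[(.06,-.034,.018),(.06,-.034,.08),(.012,-.034,.08),(.012,-.034,.018)])),(255,255,0))
  cv2.imwrite(f'pics/o_{n}.png',im)
E
```

```text
board [0.3987887 0.2923169 0.0465294] [[-0.65, -0.26], [-0.59, 0.14], [0.73, -0.12], [-0.17, 0.48], [-0.11, -0.3], [0.28, 0.01], [0.47, 0.06]]
bar [ 0.44095519 -0.02756593 -0.05480678] [ 0.23 -0.    0.04  0.13 -0.19 -0.2  -0.08  0.07]
('top',) (array([ 0.36822639, -0.26296353, -0.30589767]), np.float64(0.056819101578308384)) (array([ 0.53, -0.28, -0.28]), np.float64(1.0))
('scene',) (array([ 0.36803333, -0.26383705, -0.27825901]), np.float64(0.06179171147324014)) (array([ 0.45951775, -0.29230665, -0.2252233 ]), np.float64(0.17691842900302113))
('top', 'scene') (array([ 0.3680189 , -0.26254793, -0.30832376]), np.float64(0.1283920955935982)) (array([ 0.46028192, -0.29287843, -0.29636761]), np.float64(0.23577385730071054))
```

View pics/o_t0.png

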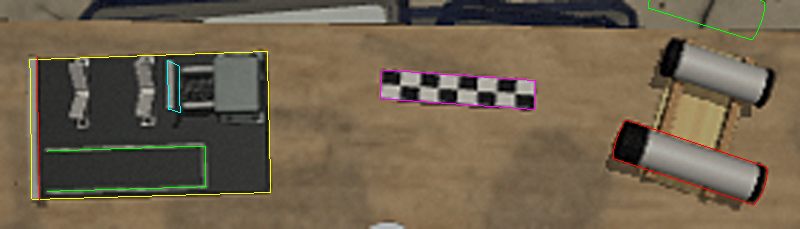

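View pics/o_s0.png

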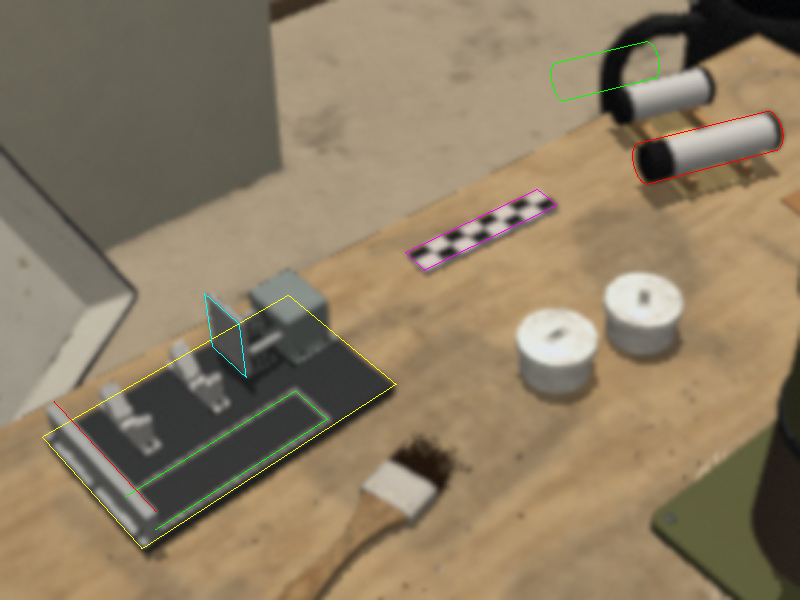

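The bar and long tube overlays match. The board fit leaves 2 mm residuals at the strip, because I took the base of its visible face for its top edge. I'll refit the board, and use a better start for the short tube.

```bash
python3 - <<'E'
from fit import *
im=cv2.imread('pics/t0.png')
cv2.imwrite('pics/strip.png',cv2.resize(im[180:238,150:190],None,fx=12,fy=12,interpolation=cv2.INTER_NEAREST)[:590])
print(im[222,150:172].mean(1).round(), im[230,150:172].mean(1).round())
L2=L[2:7]+[((0,.108,.012),None)]
def go(L):
  P=[l[0] for l in L]; U=np.array([ca(*l[1]) for l in L])
  f=lambda p:(proj('top',w(p,P))-U).ravel()
  b=least_squares(f,[.4,.29,0.04]).x; print('board',b.round(4),np.round(f(b).reshape(-1,2),2).tolist()); return b
b1=go(L[2:7]); 
b2=go(L[2:7]+[((.073,.108,.012),(97,75)),((-.073,.108,.012),(101,413))])
for bb in (b,b1,b2):
  print(proj('top',w(bb,[(0.0,.108,.042),(0,.108,.012),(-.07,.108,.042),(-.07,.108,.012),(.036,.033+.034,.043),(.036,.033-.034,.043)])).round(1).tolist())
S0=S
print(tube('core_short',.11,[.46,-.293,-.3],('top',)),tube('core_long',.15,[.368,-.263,-.29]))
E
```

```text
board [0.3987887 0.2923169 0.0465294] [[-0.65, -0.26], [-0.59, 0.14], [0.73, -0.12], [-0.17, 0.48], [-0.11, -0.3], [0.28, 0.01], [0.47, 0.06]]
bar [ 0.44095519 -0.02756593 -0.05480678] [ 0.23 -0.    0.04  0.13 -0.19 -0.2  -0.08  0.07]
[ 94.  93.  90.  90.  94. 121. 141. 128.  69.  32.  47.  47.  42.  45.
  46.  44.  46.  44.  45.  46.  48.  46.] [ 94.  93.  92.  95.  93. 115. 139. 144. 112.  39.  39.  39.  36.  41.
  38.  40.  40.  39.  41.  42.  40.  49.]
board [0.399  0.293  0.0449] [[0.46, -0.11], [-0.41, 0.45], [-0.38, -0.32], [0.07, -0.03], [0.24, 0.02]]
board [0.399  0.2946 0.0446] [[-0.08, -0.14], [-0.95, 0.42], [-0.92, -0.36], [-0.48, -0.07], [-0.32, -0.02], [1.38, -0.23], [1.49, 0.42]]
[[157.8, 209.1], [160.8, 209.6], [158.2, 233.2], [161.3, 233.1], [171.4, 196.3], [194.5, 195.5]]
[[157.6, 209.0], [160.6, 209.5], [158.0, 233.1], [161.0, 233.0], [171.2, 196.2], [194.3, 195.5]]
[[157.1, 209.0], [160.1, 209.4], [157.4, 233.1], [160.5, 233.0], [170.6, 196.2], [193.7, 195.4]]
(array([ 0.46007895, -0.29292468, -0.30859365]), np.float64(0.04605969508267127)) (array([ 0.36808907, -0.26297329, -0.30675084]), np.float64(0.056652638394302346))
```

View pics/strip.png

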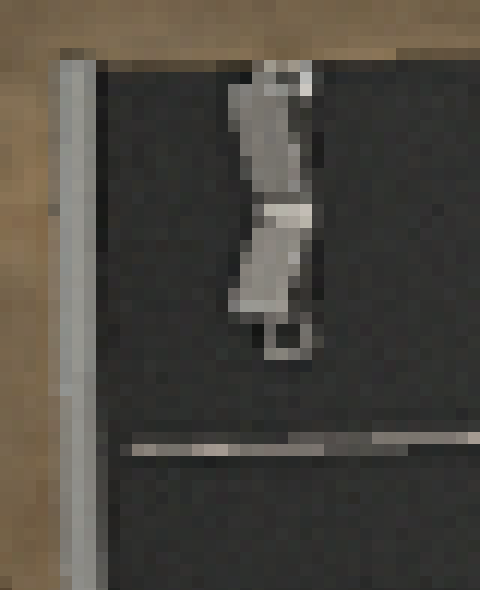

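Only the strip's top is bright (columns 155–158), so fit b1 (0.399, 0.293, yaw 0.045) holds, and the outline start at column 161 agrees. I'll place the bar first.

```bash
cat > mv.py <<'E'
from h import *
B=np.array([.399,.293,.045])
def bw(x,y,z): 
    c,s=np.cos(B[2]),np.sin(B[2]); return np.array([B[0]+c*x-s*y,B[1]+s*x+c*y,z])
def to(pos,ang=None):
    "pos TCP target world, ang=yaw of object's y axis (jaws open across it i.e. along object x)"
    st=get_state(); r=R.from_quat(st['eef_rot']); A=r.as_matrix()
    d=A.T@(np.array(pos)-st['tool_pos'])*100
    out=''
    if ang is not None:
        ty=A[:,1]; cur=np.arctan2(ty[1],ty[0]); e=(ang-cur+np.pi/2)%np.pi-np.pi/2
        out=f'yaw {-e if A[2,0]<0 else e:.4f}'
    print('delta',d.round(2),out,'| pos',st['tool_pos'].round(4),'q7',st['q'][6].round(2),'x',A[:,0].round(3),'F',st['contact_force'].round(1),'t',round(st['clock'],2),'op',round(st['opening'],3))
E
python3 - <<'E'
from mv import *
to([.4410,-.0276,.10],-.0548)
print(bw(.036,.033,0),bw(-.044,.028,0), get_state()['eef_rot'])
E
```

```text
delta [ 15.27 -49.69 -42.29] yaw -1.2842 | pos [ 0.1436 -0.6083  0.2527] q7 -0.22 x [ 0. -0. -1.] F [ 0.2  1.3 -0.1] t 1.9 op 1.002
[0.43347906 0.32758605 0.        ] [0.35378497 0.31899232 0.        ] [ 0.70236639  0.08175401 -0.7023563   0.08181296]
```

Request:
{"api": "apply_moves", "payload": {"delta_pos": [[0,-4,-3.4],[0,-8,-6.8],[0,-12,-10.2],[0,-16,-13.6],[0,-20,-17],[0,-24,-20.4],[0,-28,-23.8],[0,-32,-27.2],[0,-36,-30.6],[1,-39,-33.2]], "yaw": [-0.1,-0.2,-0.3,-0.4,-0.5,-0.6,-0.7,-0.8,-0.9,-1.0], "gripper": [60,60,60,60,60,60,60,60,60,60], "force": 30}}

```text
clock: 2.73
tool_pos: [0.3342, -0.236, 0.2503]
eef_rot: [0.577, 0.409, -0.576, 0.41]
contact_force: [0.8, 0.2, -0.7]
opening: 0.6
```

```bash
python3 - <<'E'
from mv import *
to([.4410,-.0276,.06],-.0548)
E
```

```text
delta [ 19.02   3.2  -23.2 ] yaw -0.2799 | pos [ 0.3342 -0.236   0.2503] q7 -0.24 x [ 0.002 -0.001 -1.   ] F [ 0.8  0.2 -0.7] t 2.73 op 0.6
```

Request:
{"api": "apply_moves", "payload": {"delta_pos": [[1,0.7,-4],[3,1.3,-8],[6,1.9,-12],[9,2.4,-16],[12,2.9,-20],[15,3.2,-23.2],[17,3.2,-23.2],[19,3.2,-23.2],[19,3.2,-23.2],[19,3.2,-23.2]], "yaw": [-0.05,-0.1,-0.16,-0.22,-0.28,-0.28,-0.28,-0.28,-0.28,-0.28], "gripper": [60,60,60,60,60,60,60,60,60,60]}}

```text
clock: 3.57
tool_pos: [0.4402, -0.0277, 0.0596]
eef_rot: [-0.512, -0.486, 0.514, -0.487]
contact_force: [-0.7, -0.6, -0.6]
opening: 0.6
```

```bash
python3 - <<'E'
from mv import *
to([.4410,-.0276,.016],-.0548)
im=snap('scene','s1'); cv2.imwrite('pics/s1c.png',cv2.resize(im[100:300,180:430,::-1],None,fx=3,fy=3,interpolation=cv2.INTER_CUBIC))
E
```

```text
delta [ 4.36  0.08 -0.02] yaw 0.0013 | pos [ 0.4402 -0.0277  0.0596] q7 -0.79 x [-0.001 -0.003 -1.   ] F [-0.7 -0.6 -0.6] t 3.57 op 0.6
```

View pics/s1c.png

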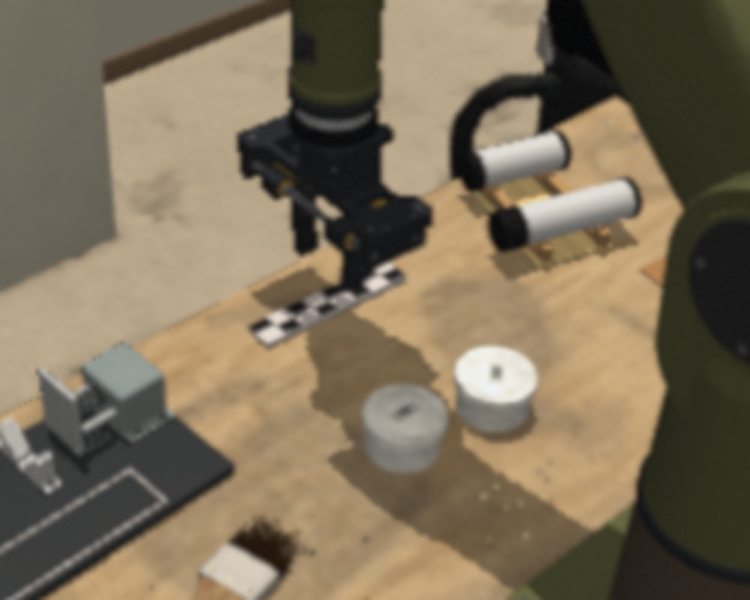

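The jaws straddle the bar near its middle. I'll go down and grip.

Request:
{"api": "apply_moves", "payload": {"delta_pos": [[2.5,0.1,0],[4.2,0.1,0],[4.3,0.1,0],[4.3,0.1,0],[4.3,0.1,0],[4.3,0.1,0],[4.3,0.1,0],[4.3,0.1,0],[4.3,0.1,0],[4.3,0.1,0]], "yaw": [0,0,0,0,0,0,0,0,0,0], "gripper": [60,60,60,20,20,20,20,20,20,20], "force": 30}}

```text
clock: 4.45
tool_pos: [0.4422, -0.0298, 0.0191]
eef_rot: [-0.514, -0.484, 0.514, -0.487]
contact_force: [0.2, -2.3, 9.2]
opening: 0.328
```

```bash
python3 - <<'E'
from mv import *
to([.4410,-.0276,.016],-.0548)
E
```

```text
delta [ 0.31 -0.13 -0.22] yaw -0.0023 | pos [ 0.4422 -0.0298  0.0191] q7 -1.81 x [ 0.003 -0.004 -1.   ] F [ 0.2 -2.3  9.2] t 4.45 op 0.328
```

Request:
{"api": "apply_moves", "payload": {"delta_pos": [[-1,0,0],[-3,0,0],[-6,0,0],[-8,0,0],[-8,0,0]], "yaw": [0,0,0,0,0], "gripper": [20,20,20,20,20]}}

```text
clock: 4.87
tool_pos: [0.4422, -0.0293, 0.1016]
eef_rot: [-0.514, -0.483, 0.514, -0.488]
contact_force: [0.1, -0.3, -1.5]
opening: 0.326
```

```bash
python3 - <<'E'
from mv import *
print(bw(-.044,.026,.11))
to(bw(-.044,.026,.11),.045)
im=snap('scene','s2'); cv2.imwrite('pics/s2c.png',cv2.resize(im[100:300,180:430,::-1],None,fx=3,fy=3,interpolation=cv2.INTER_CUBIC))
im=snap('top','t2'); cv2.imwrite('pics/t2c.png',cv2.resize(im[150:250,240:380,::-1],None,fx=5,fy=5,interpolation=cv2.INTER_CUBIC))
E
```

```text
[0.35387494 0.31699435 0.11      ]
delta [ -1.05 -10.78 -34.07] yaw -0.1016 | pos [ 0.4422 -0.0293  0.1016] q7 -1.14 x [ 0.004 -0.005 -1.   ] F [ 0.1 -0.3 -1.5] t 4.87 op 0.326
```

View pics/s2c.png

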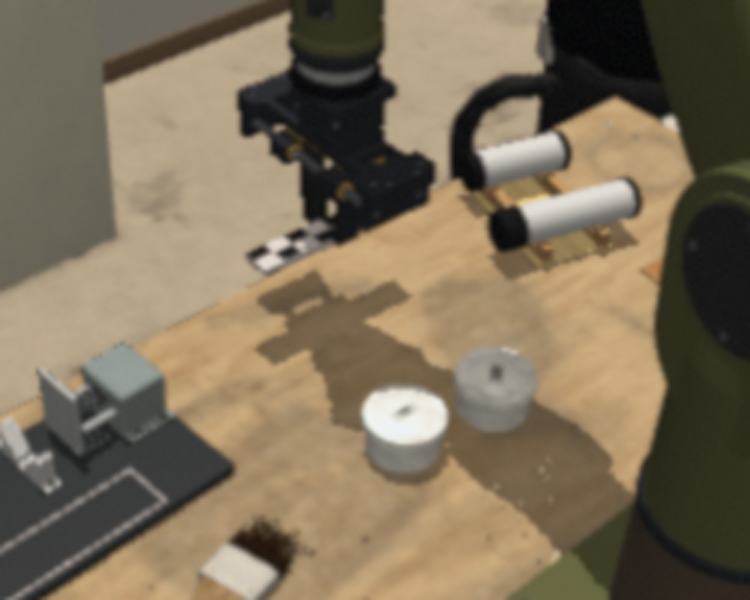

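View pics/t2c.png

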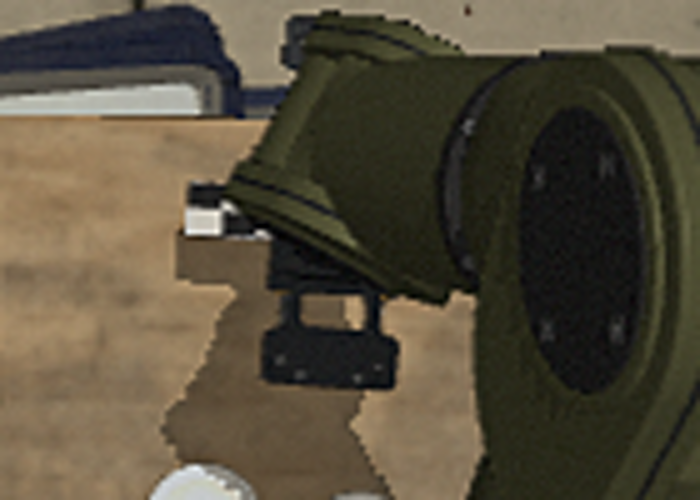

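```bash
python3 - <<'E'
from mv import *
print(atz('top',[(276.8,186.5),(276.8,196.8)],.0905).round(4))
print(atz('scene',[(262.6,185.3),(268.5,190.3)],.0905).round(4))
c,s=np.cos(-.0548),np.sin(-.0548)
for x in(.015,-.015): print(.4422+c*x-s*.08,-.0293+s*x+c*.08)
print(spot_point('scale_bar','scene'))
E
```

```text
[[0.4594 0.0539 0.0905]
 [0.4308 0.0534 0.0905]]
[[0.4519 0.0528 0.0905]
 [0.4269 0.054  0.0905]]
0.46155928894405807 0.049758319812531246
0.43160432327237486 0.051401497103112426
[{'pixel': [291.4, 178.0], 'score': 0.85}]
```

The bar is held level, with its centre about 2.5 mm +y of the TCP (both cameras put its end at y≈0.0535). Next I carry it over the outline.

Request:
{"api": "apply_moves", "payload": {"delta_pos": [[-1.5,-1,-3],[-3,-2.2,-6.5],[-3,-3.4,-10.5],[-3,-4.7,-14.5],[-3,-6,-18.5],[-3,-7.2,-22.5],[-3,-8.5,-26.5],[-3,-9.7,-30.5],[-3,-10.8,-33.5],[-3,-10.8,-33.5]], "yaw": [-0.01,-0.02,-0.03,-0.05,-0.06,-0.08,-0.1,-0.1,-0.1,-0.1], "gripper": [20,20,20,20,20,20,20,20,20,20]}}

```text
clock: 5.85
tool_pos: [0.351, 0.3209, 0.1277]
eef_rot: [0.49, 0.513, -0.484, 0.513]
contact_force: [-0.4, -0.2, -1.0]
opening: 0.327
```

```bash
python3 - <<'E'
from mv import *
to(bw(-.044,.019,.035),.045)
im=snap('scene','s3'); cv2.imwrite('pics/s3c.png',cv2.resize(im[170:330,100:300,::-1],None,fx=4,fy=4,interpolation=cv2.INTER_CUBIC))
E
```

```text
delta [9.27 0.21 1.16] yaw 0.0072 | pos [0.351  0.3209 0.1277] q7 -1.63 x [ 0.005  0.006 -1.   ] F [-0.4 -0.2 -1. ] t 5.85 op 0.327
```

View pics/s3c.png

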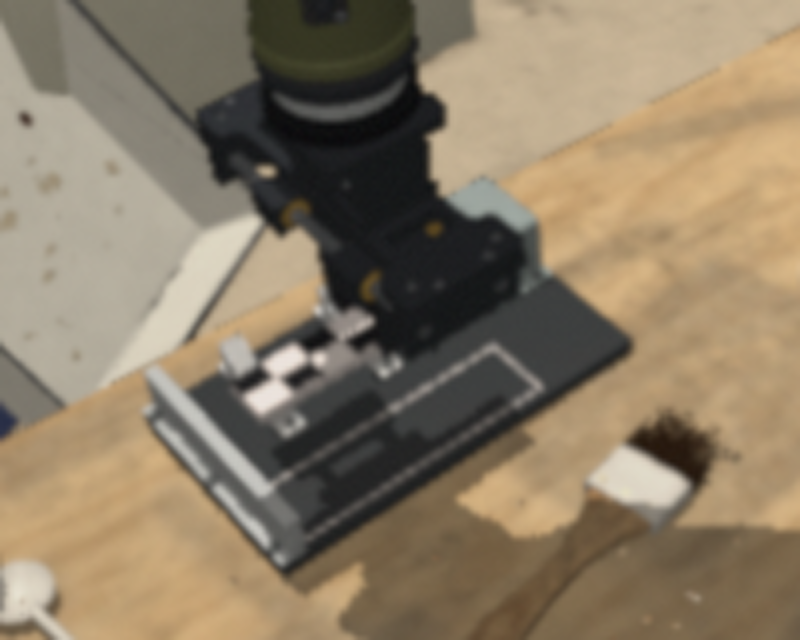

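The bar is level above the board. I'll lower it just short of the strip, to about 4 mm above the board.

Request:
{"api": "apply_moves", "payload": {"delta_pos": [[0,0.2,1.1],[3,0.2,1.2],[6,0.2,1.2],[8,0.2,1.2],[9,0.2,1.2],[9,0.2,1.2],[9,0.2,1.2]], "yaw": [0,0,0,0,0,0,0], "gripper": [20,20,20,20,20,20,20]}}

```text
clock: 6.48
tool_pos: [0.3556, 0.3014, 0.0368]
eef_rot: [0.488, 0.509, -0.488, 0.514]
contact_force: [-0.6, -0.2, -0.5]
opening: 0.327
```

```bash
python3 - <<'E'
from mv import *
to(bw(-.044,.0255,.033),.045)
im=snap('scene','s4'); cv2.imwrite('pics/s4c.png',cv2.resize(im[190:330,110:285,::-1],None,fx=4.5,fy=4.5,interpolation=cv2.INTER_CUBIC)[:600])
E
```

```text
delta [ 0.37 -0.1  -1.52] yaw 0.0025 | pos [0.3556 0.3014 0.0368] q7 -1.88 x [ 0.005 -0.004 -1.   ] F [-0.6 -0.2 -0.5] t 6.48 op 0.327
```

View pics/s4c.png

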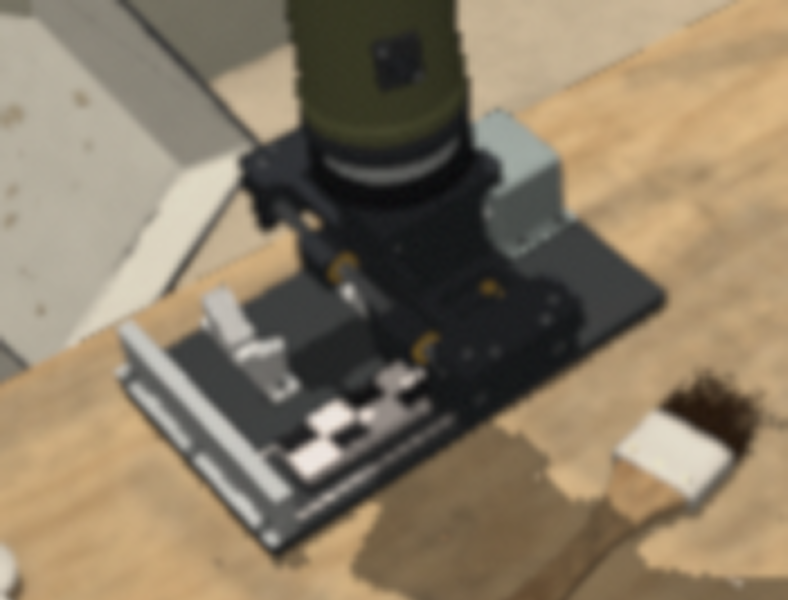

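The bar is inside the outline with roughly a 15 mm gap to the strip. I'll advance to within about 2 mm, lower, then feel for contact.

Request:
{"api": "apply_moves", "payload": {"delta_pos": [[0.2,-0.1,-0.5],[0.2,-0.1,-1],[0.2,-0.1,-1.4],[0.2,-0.1,-1.6],[0.2,-0.1,-1.7],[0.2,-0.1,-1.8]], "yaw": [0,0,0,0,0,0], "gripper": [20,20,20,20,20,20]}}

```text
clock: 7.03
tool_pos: [0.3544, 0.3167, 0.0354]
eef_rot: [0.488, 0.507, -0.489, 0.515]
contact_force: [0.7, -7.8, -0.1]
opening: 0.327
```

```bash
python3 - <<'E'
from mv import *
to(bw(-.044,.0255,.031),.045)
E
```

```text
delta [ 0.44 -0.05  0.01] yaw 0.0001 | pos [0.3544 0.3167 0.0354] q7 -1.87 x [ 0.006 -0.009 -1.   ] F [ 0.7 -7.8 -0.1] t 7.03 op 0.327
```

It makes contact (7.8 N) exactly where predicted, so the board pose is right. I'll lower with slight relief.

Request:
{"api": "apply_moves", "payload": {"delta_pos": [[0.1,0,0.1],[0.3,0,0.1],[0.45,0,0.1],[0.55,0,0.1],[0.6,0,0.1]], "yaw": [0,0,0,0,0], "gripper": [20,20,20,20,20]}}

```text
clock: 7.45
tool_pos: [0.3545, 0.3165, 0.0309]
eef_rot: [0.489, 0.508, -0.488, 0.515]
contact_force: [-1.6, -2.0, 25.6]
opening: 0.328
```

```bash
python3 - <<'E'
from mv import *
to(bw(-.044,.0255,.031),.045)
E
```

```text
delta [-0.01 -0.06 -0.  ] yaw 0.0010 | pos [0.3545 0.3165 0.0309] q7 -1.89 x [ 0.008 -0.007 -1.   ] F [-1.6 -2.  25.6] t 7.45 op 0.328
```

Request:
{"api": "apply_moves", "payload": {"delta_pos": [[0,0,0],[0,0,0],[0,0,0],[-1,0,0],[-4,0,0],[-8,0,0],[-11,0,0],[-11,0,0]], "yaw": [0,0,0,0,0,0,0,0], "gripper": [52,52,52,52,52,52,60,70]}}

```text
clock: 8.12
tool_pos: [0.355, 0.3197, 0.1452]
eef_rot: [0.492, 0.508, -0.486, 0.514]
contact_force: [1.2, 0.9, 0.5]
opening: 0.649
```

```bash
python3 - <<'E'
from mv import *
p=np.load('pose.npz'); print(p['l'])
to([.3681,-.2630,.14],-.304)
im=snap('scene','s5'); cv2.imwrite('pics/s5c.png',cv2.resize(im[190:330,110:285,::-1],None,fx=4.5,fy=4.5,interpolation=cv2.INTER_CUBIC)[:600])
E
```

```text
[ 0.36822639 -0.26296353 -0.30589767]
delta [ 0.5  -1.33 58.27] yaw 0.3492 | pos [0.355  0.3197 0.1452] q7 -1.61 x [ 0.012  0.001 -1.   ] F [1.2 0.9 0.5] t 8.12 op 0.649
```

View pics/s5c.png

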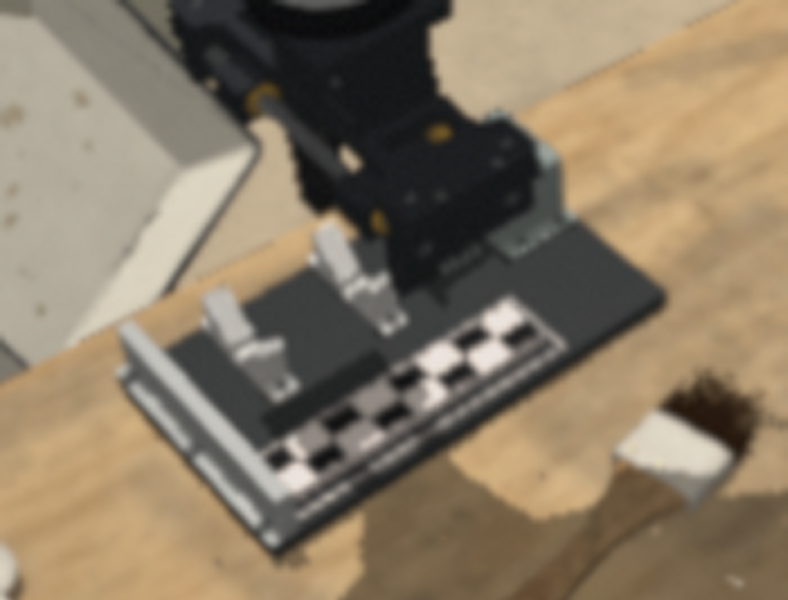

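The bar lies flat in the outline against the strip. Now to the long tube, swinging wide of the base.

Request:
{"api": "apply_moves", "payload": {"delta_pos": [[0,1.5,3.5],[0,3,7.2],[0,4.5,11],[0,6,14.8],[0,7,18.7],[0,8,22.7],[0,8.5,26.7],[0,8.5,30.7],[0,8,34.7],[0,7,38.5]], "yaw": [0,0,0.03,0.06,0.1,0.14,0.18,0.22,0.26,0.3], "gripper": [70,70,70,70,70,70,70,70,70,70]}}

```text
clock: 9.0
tool_pos: [0.4423, -0.0648, 0.1435]
eef_rot: [0.563, 0.429, -0.557, 0.434]
contact_force: [0.2, -0.6, 0.4]
opening: 0.699
```

```bash
python3 - <<'E'
from mv import *
to([.3681,-.2630,.12],-.304)
E
```

```text
delta [ 2.29 -2.14 21.06] yaw 0.0459 | pos [ 0.4423 -0.0648  0.1435] q7 -1.1 x [ 0.011 -0.001 -1.   ] F [ 0.2 -0.6  0.4] t 9.0 op 0.699
```

Request:
{"api": "apply_moves", "payload": {"delta_pos": [[0,-0.3,4],[0,-0.7,8],[0,-1.1,12],[0,-1.5,16],[0,-2,19.5],[0.5,-2.1,21.1],[1.5,-2.1,21.1],[2.3,-2.1,21.1],[2.3,-2.1,21.1],[2.3,-2.1,21.1]], "yaw": [0,0.01,0.02,0.03,0.045,0.045,0.045,0.045,0.045,0.045], "gripper": [70,70,70,70,70,70,70,70,70,70]}}

```text
clock: 9.83
tool_pos: [0.368, -0.263, 0.1189]
eef_rot: [0.572, 0.417, -0.567, 0.421]
contact_force: [0.5, -0.4, 0.4]
opening: 0.699
```

```bash
python3 - <<'E'
from mv import *
to([.3681,-.2630,.031],-.304)
im=snap('scene','s6'); cv2.imwrite('pics/s6c.png',cv2.resize(im[90:240,290:460,::-1],None,fx=4,fy=4,interpolation=cv2.INTER_CUBIC))
im=snap('top','t6'); cv2.imwrite('pics/t6c.png',cv2.resize(im[150:260,310:450,::-1],None,fx=5,fy=5,interpolation=cv2.INTER_CUBIC))
E
```

```text
delta [ 8.79 -0.06  0.02] yaw 0.0014 | pos [ 0.368  -0.263   0.1189] q7 -0.74 x [ 0.008  0.    -1.   ] F [ 0.5 -0.4  0.4] t 9.83 op 0.699
```

View pics/s6c.png

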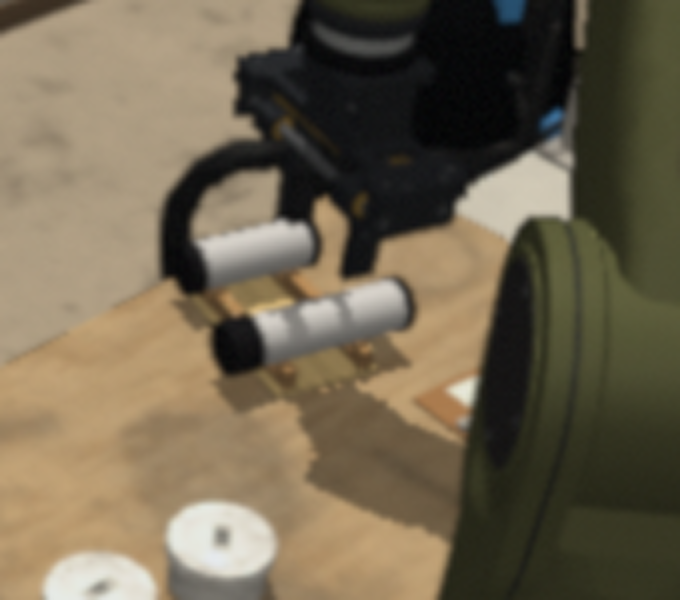

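View pics/t6c.png

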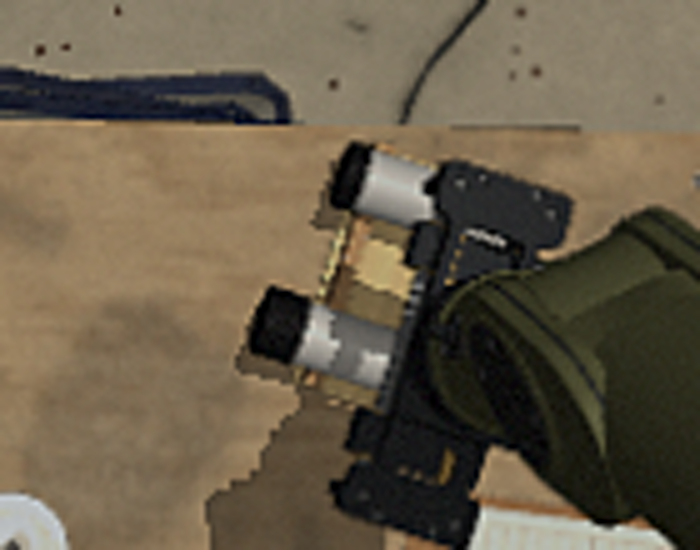

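The jaws straddle the long tube, clear of the short one. I'll descend and grip.

Request:
{"api": "apply_moves", "payload": {"delta_pos": [[3.5,0,0],[7,0,0],[8.6,-0.1,0],[8.7,-0.1,0],[8.7,-0.1,0],[8.7,-0.1,0],[8.7,-0.1,0],[8.7,-0.1,0],[8.7,-0.1,0],[8.7,-0.1,0]], "yaw": [0,0,0,0,0,0,0,0,0,0], "gripper": [70,70,70,70,70,30,30,30,30,30], "force": 45}}

```text
clock: 10.77
tool_pos: [0.3696, -0.2633, 0.0333]
eef_rot: [0.573, 0.416, -0.566, 0.422]
contact_force: [1.7, -1.1, 0.8]
opening: 0.417
```

```bash
python3 - <<'E'
from mv import *
to([.3681,-.2630,.031],-.304)
E
```

```text
delta [ 0.23 -0.15  0.02] yaw 0.0013 | pos [ 0.3696 -0.2633  0.0333] q7 -1.34 x [ 0.013 -0.001 -1.   ] F [ 1.7 -1.1  0.8] t 10.77 op 0.417
```

Gripped: the opening offset matches the bar's. I'll lift.

Request:
{"api": "apply_moves", "payload": {"delta_pos": [[-1,0,0],[-3,0,0],[-6,0,0],[-9,0,0],[-11,0,0],[-11,0,0],[-11,0,0]], "yaw": [0,0,0,0,0,0,0], "gripper": [30,30,30,30,30,30,30]}}

```text
clock: 11.35
tool_pos: [0.3679, -0.2638, 0.1438]
eef_rot: [0.573, 0.415, -0.566, 0.422]
contact_force: [0.5, 0.6, -2.9]
opening: 0.42
```

```bash
python3 - <<'E'
from mv import *
to(bw(.036,.033+.02,.145),.045)
im=snap('scene','s7'); cv2.imwrite('pics/s7c.png',cv2.resize(im[60:240,290:460,::-1],None,fx=3.3,fy=3.3,interpolation=cv2.INTER_CUBIC))
print([ (k['pixel'],k['score']) for k in spot_point('long_cap_end','scene')[:1]+spot_point('core_middle','scene')[:1]])
k=silhouettes('core_long','scene')[0]; print(k['bbox'],k['score']); m=k['mask']
E
```

```text
delta [ -0.16 -12.14 -60.26] yaw -0.3491 | pos [ 0.3679 -0.2638  0.1438] q7 -0.68 x [ 0.014 -0.002 -1.   ] F [ 0.5  0.6 -2.9] t 11.35 op 0.42
[([350.2, 143.8], 0.84), ([371.8, 136.9], 0.68)]
[345.4, 133.0, 29.6, 18.6] 0.61
```

View pics/s7c.png

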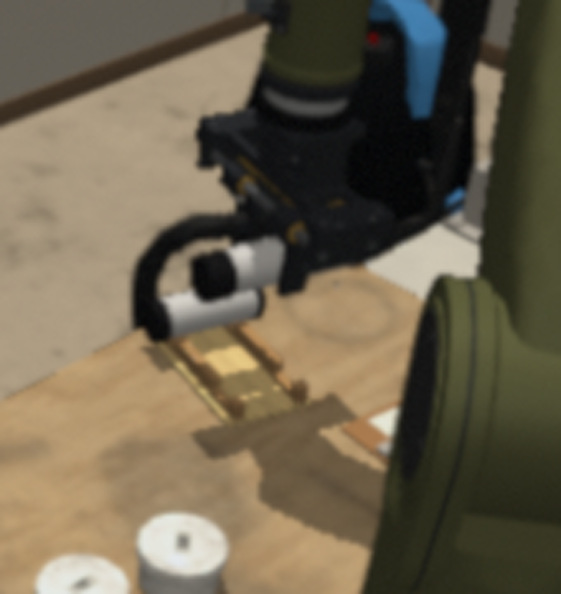

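The tube is held level and the rack place is empty. Carrying it to the board, again swinging wide.

Request:
{"api": "apply_moves", "payload": {"delta_pos": [[0,0.3,-4],[0,0.6,-7.9],[0,0.9,-11.8],[0,1,-15.7],[0,1,-19.5],[0,0.8,-23.3],[0,0.4,-27],[0,-0.1,-30.7],[0,-0.9,-34.3],[0,-1.9,-37.9]], "yaw": [-0.02,-0.04,-0.07,-0.1,-0.13,-0.16,-0.19,-0.22,-0.25,-0.28], "gripper": [30,30,30,30,30,30,30,30,30,30]}}

```text
clock: 12.38
tool_pos: [0.4617, 0.1065, 0.1417]
eef_rot: [0.507, 0.492, -0.503, 0.497]
contact_force: [1.7, -0.4, -2.6]
opening: 0.418
```

```bash
python3 - <<'E'
from mv import *
to(bw(.036,.033+.02,.125),.045)
E
```

```text
delta [  1.62  -3.42 -24.04] yaw -0.0654 | pos [0.4617 0.1065 0.1417] q7 -1.21 x [ 0.008 -0.001 -1.   ] F [ 1.7 -0.4 -2.6] t 12.38 op 0.418
```

Request:
{"api": "apply_moves", "payload": {"delta_pos": [[0,-0.5,-4],[0,-1.1,-8],[0,-1.7,-12],[0,-2.3,-16],[0,-2.9,-20],[0,-3.4,-24],[0,-3.4,-24],[1,-3.4,-24],[1.6,-3.4,-24],[1.6,-3.4,-24]], "yaw": [-0.01,-0.02,-0.03,-0.045,-0.06,-0.065,-0.065,-0.065,-0.065,-0.065], "gripper": [30,30,30,30,30,30,30,30,30,30]}}

```text
clock: 13.22
tool_pos: [0.4322, 0.3438, 0.1224]
eef_rot: [0.488, 0.508, -0.49, 0.514]
contact_force: [-0.4, -0.9, -2.1]
opening: 0.418
```

```bash
python3 - <<'E'
from mv import *
to(bw(.036,.033+.02,.064),.045)
im=snap('scene','s8'); cv2.imwrite('pics/s8c.png',cv2.resize(im[170:330,100:300,::-1],None,fx=4,fy=4,interpolation=cv2.INTER_CUBIC))
im=snap('top','t8'); cv2.imwrite('pics/t8c.png',cv2.resize(im[165:250,125:265,::-1],None,fx=5,fy=5,interpolation=cv2.INTER_CUBIC))
E
```

```text
delta [ 5.83  0.02 -0.42] yaw -0.0016 | pos [0.4322 0.3438 0.1224] q7 -1.45 x [ 0.006 -0.007 -1.   ] F [-0.4 -0.9 -2.1] t 13.22 op 0.418
```

View pics/s8c.png

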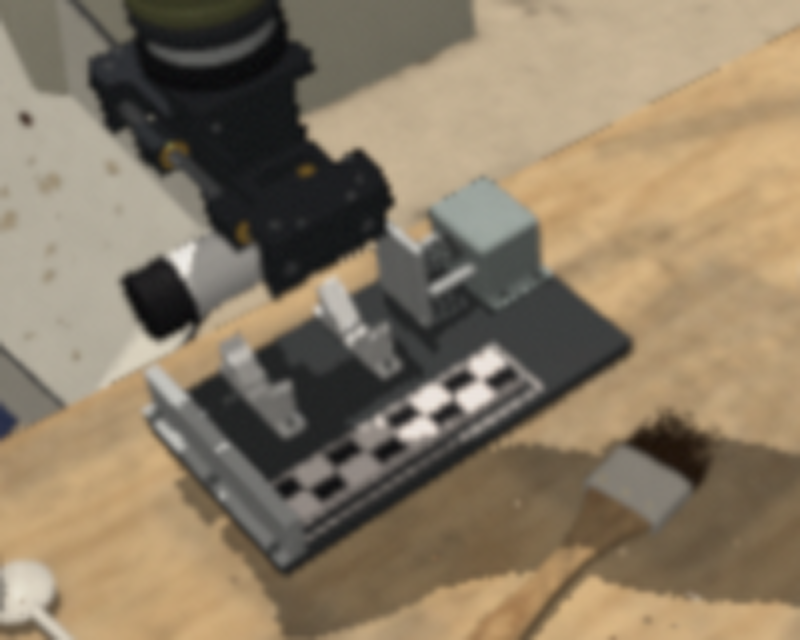

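View pics/t8c.png

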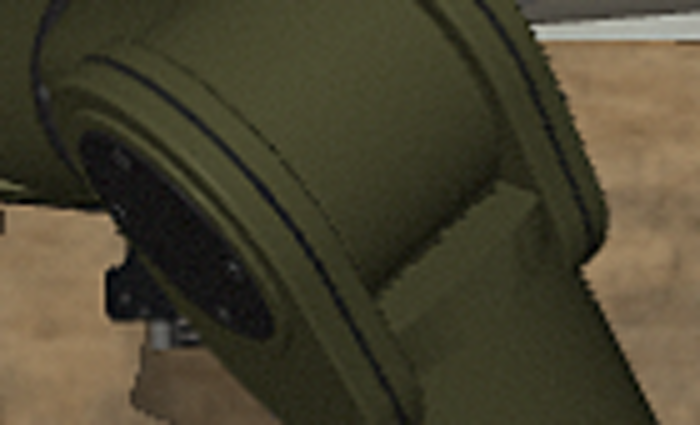

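```bash
python3 - <<'E'
from mv import *
snapshot('scene')
k=spot_point('long_cap_end','scene'); print([(a['pixel'],a['score']) for a in k[:2]])
st=get_state();p=st['tool_pos']; c=camera_params('scene')
px=[a['pixel'] for a in k[:1]]+[[137.5,245.3]]
print(atz('scene',px,p[2]+.0027), 'expected',p+np.array([-np.sin(.045)*.075,np.cos(.045)*.075,.0027]))
im=cv2.imread('pics/s8.png')
# overlay predicted tube
a=np.linspace(0,2*np.pi,40)
def yv(y): 
  c,s=np.cos(.045),np.sin(.045)
  return np.array([[p[0]+c*.0205*np.cos(t)-s*y,p[1]+s*.0205*np.cos(t)+c*y,p[2]+.0027+.0205*np.sin(t)] for t in a])
o=cv2.resize(im[210:280,110:210],None,fx=8,fy=8,interpolation=cv2.INTER_CUBIC)
for y,col in((.075,(0,0,255)),(.051,(0,255,0)),(-.075,(255,0,0))):
  cv2.polylines(o,[np.round((proj('scene',yv(y))-[110,210]+.5)*8-.5).astype(np.int32)],True,col,1)
cv2.imwrite('pics/o8.png',o)
E
```

```text
[([136.3, 247.6], 0.58), ([354.6, 158.4], 0.51)]
[[0.41989597 0.41504954 0.12766217]
 [0.42432464 0.40994488 0.12766217]] expected [0.42984238 0.4208823  0.12766217]
```

View pics/o8.png

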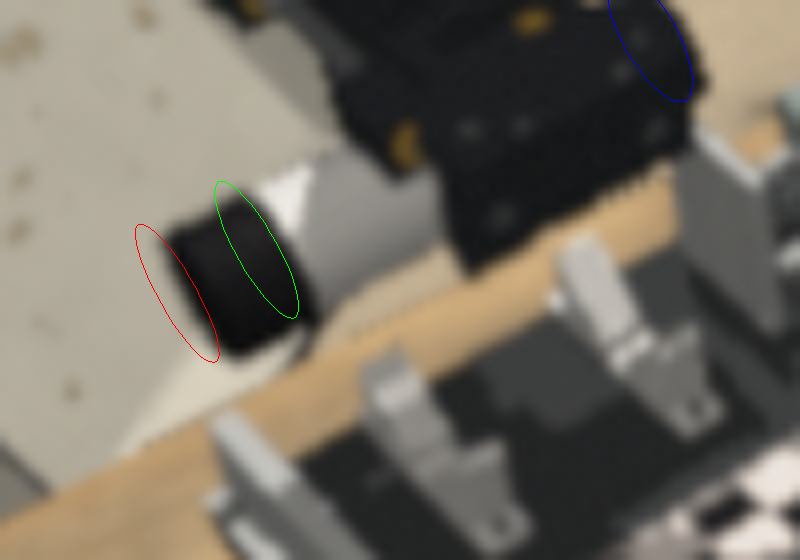

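```bash
cat > ov.py <<'E'
from mv import *
from scipy.optimize import minimize
def overlay(name,off=0.,dz=.0027,win=(110,210,210,280)):
  st=get_state();p=st['tool_pos']; im=snap('scene',name)[:,:,::-1]; print(p.round(4),get_state()['tool_pos'].round(4))
  a=np.linspace(0,2*np.pi,40); ty=R.from_quat(st['eef_rot']).as_matrix()[:,1]; th=np.arctan2(ty[1],ty[0]); print('th',th)
  def yv(y):
    c,s=np.cos(th),np.sin(th); y=y+off
    return np.array([[p[0]+c*.0205*np.cos(t)-s*y,p[1]+s*.0205*np.cos(t)+c*y,p[2]+dz+.0205*np.sin(t)] for t in a])
  x0,y0,x1,y1=win;k=800/(x1-x0)
  o=cv2.resize(np.ascontiguousarray(im[y0:y1,x0:x1]),None,fx=k,fy=k,interpolation=cv2.INTER_CUBIC)
  for y,col in((.075,(0,0,255)),(.051,(0,255,0)),(-.075,(255,0,0))):
    cv2.polylines(o,[np.round((proj('scene',yv(y))-[x0,y0]+.5)*k-.5).astype(np.int32)],True,col,1)
  cv2.imwrite(f'pics/o_{name}.png',o)
E
python3 -c "
from ov import *
overlay('s9')"
```

```text
[0.4332 0.346  0.125 ] [0.4332 0.3463 0.1252]
th 0.04308813753363082
```

View pics/o_s9.png

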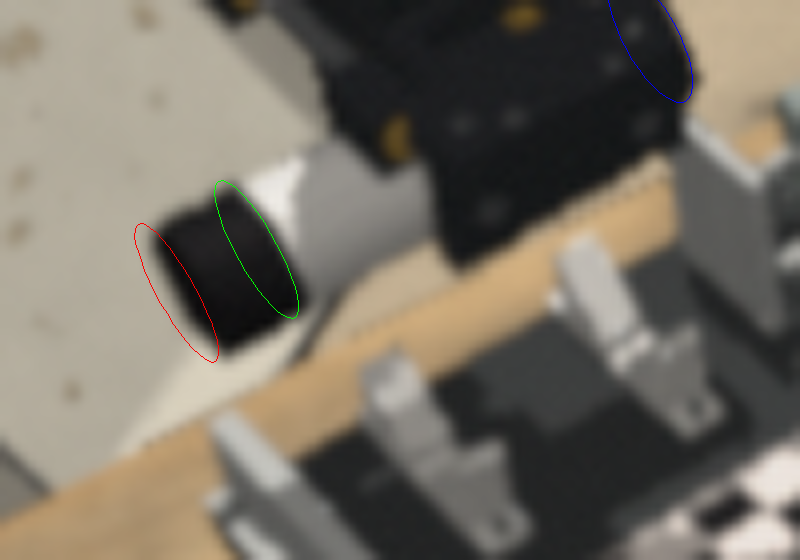

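The prediction rings agree in height. The tube sits about 2–3 mm toward −y of the TCP. I'll descend to just above strip height, then push the stop back and feel the force.

Request:
{"api": "apply_moves", "payload": {"delta_pos": [[2,0,0],[4,0,0],[5.5,0,0],[6,0,0],[6,0,0],[6,0,0]], "yaw": [0,0,0,0,0,0], "gripper": [30,30,30,30,30,30]}}

```text
clock: 13.97
tool_pos: [0.434, 0.3464, 0.0657]
eef_rot: [0.491, 0.508, -0.487, 0.513]
contact_force: [0.2, -0.1, -2.6]
opening: 0.419
```

```bash
python3 - <<'E'
from ov import *
to(bw(.036,.033,.0655),.045)
overlay('s10',-.002,win=(110,190,230,280))
E
```

```text
delta [ 0.03 -0.13  1.88] yaw -0.0020 | pos [0.434  0.3464 0.0657] q7 -1.53 x [ 0.009 -0.001 -1.   ] F [ 0.2 -0.1 -2.6] t 13.97 op 0.419
[0.434  0.3464 0.0657] [0.4342 0.3468 0.0661]
th 0.04301268497196915
```

View pics/o_s10.png

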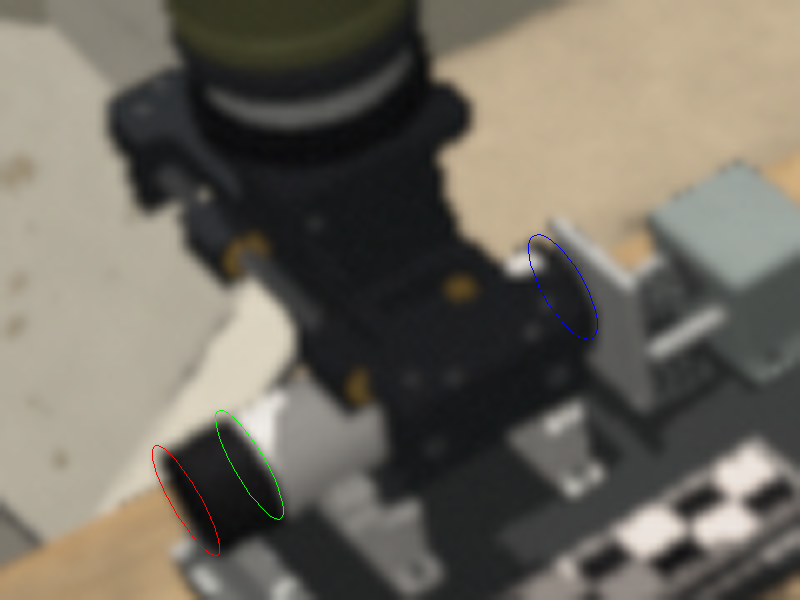

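The tube is just above the strip and the stop plate still at rest, with a small gap (blue ring beside the plate). Pushing the stop back about 13 mm.

Request:
{"api": "apply_moves", "payload": {"delta_pos": [[0,-0.1,0.4],[0,-0.1,0.8],[0,-0.1,1.2],[0,-0.1,1.6],[0,-0.1,2],[0,-0.1,2.3],[0,-0.1,2.3]], "yaw": [0,0,0,0,0,0,0], "gripper": [30,30,30,30,30,30,30]}}

```text
clock: 14.6
tool_pos: [0.4344, 0.3246, 0.0666]
eef_rot: [0.492, 0.509, -0.486, 0.513]
contact_force: [-0.0, 5.8, -1.1]
opening: 0.414
```

```bash
python3 - <<'E'
from ov import *
to(bw(.036,.0295,.0413),.045)
overlay('s11',-.002,win=(110,190,230,280))
E
```

```text
delta [ 2.53 -0.11  0.06] yaw -0.0017 | pos [0.4344 0.3246 0.0666] q7 -1.54 x [ 0.01   0.002 -1.   ] F [-0.   5.8 -1.1] t 14.6 op 0.414
[0.4344 0.3246 0.0666] [0.4344 0.325  0.0666]
th 0.04331211839567038
```

View pics/o_s11.png

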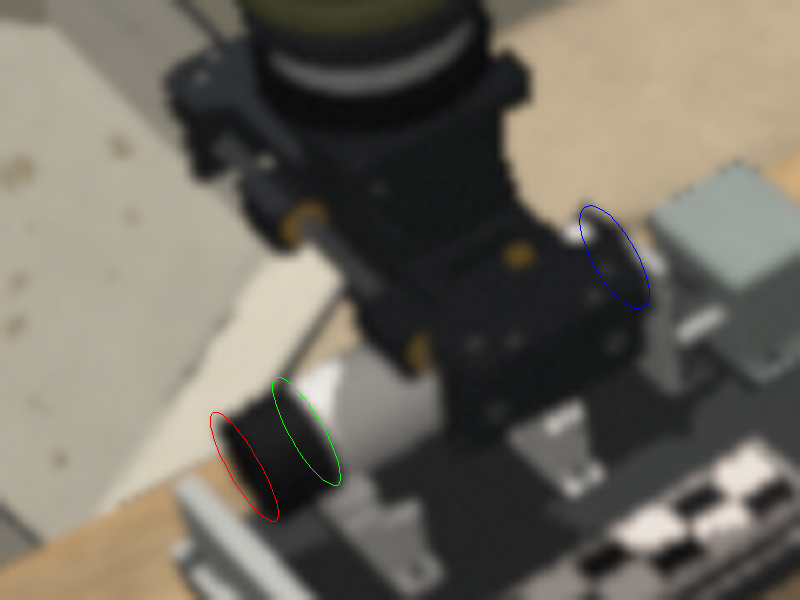

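5.8 N means the stop is open about 13 mm, as planned, and the cap is now short of the strip face. Lowering into the V-rests.

Request:
{"api": "apply_moves", "payload": {"delta_pos": [[0.5,-0.1,0.05],[1,-0.1,0.05],[1.5,-0.1,0.05],[2,-0.1,0.05],[2.3,-0.1,0.05],[2.4,-0.1,0.05],[2.4,-0.1,0.05]], "yaw": [0,0,0,0,0,0,0], "gripper": [30,30,30,30,30,30,30]}}

```text
clock: 15.23
tool_pos: [0.4338, 0.3259, 0.0429]
eef_rot: [0.493, 0.509, -0.485, 0.512]
contact_force: [0.1, 4.9, -0.2]
opening: 0.418
```

```bash
python3 - <<'E'
from ov import *
to(bw(.036,.033,.0413),.045)
overlay('s12',-.002,win=(110,190,230,280))
E
```

```text
delta [ 0.16 -0.03 -0.17] yaw -0.0007 | pos [0.4338 0.3259 0.0429] q7 -1.58 x [ 0.011  0.005 -1.   ] F [ 0.1  4.9 -0.2] t 15.23 op 0.418
[0.4338 0.3259 0.0429] [0.4338 0.3259 0.0429]
th 0.044295610439613005
```

View pics/o_s12.png

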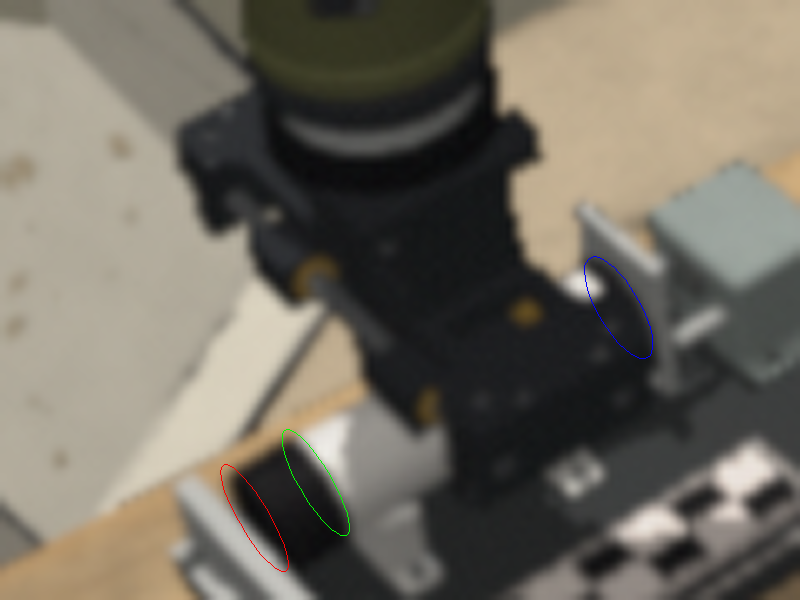

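The cap is now below the strip's top and in front of its face. I'll seat it the last 1–2 mm.

Request:
{"api": "apply_moves", "payload": {"delta_pos": [[0.1,0,0],[0.2,0,0],[0.25,0,0]], "yaw": [0,0,0], "gripper": [30,30,30]}}

```text
clock: 15.53
tool_pos: [0.4339, 0.3261, 0.0417]
eef_rot: [0.493, 0.509, -0.484, 0.513]
contact_force: [-3.0, 1.3, 16.6]
opening: 0.417
```

```bash
python3 - <<'E'
from mv import *
to(bw(.036,.035,.0413),.045)
E
```

```text
delta [ 0.04 -0.03 -0.35] yaw -0.0004 | pos [0.4339 0.3261 0.0417] q7 -1.59 x [ 0.012  0.005 -1.   ] F [-3.   1.3 16.6] t 15.53 op 0.417
```

Seated (16.6 N up). I'll ease the downforce and slide toward the strip until contact.

Request:
{"api": "apply_moves", "payload": {"delta_pos": [[-0.05,0,-0.1],[-0.05,0,-0.2],[-0.05,0,-0.3],[-0.05,0,-0.4],[-0.05,0,-0.5],[-0.05,0,-0.5]], "yaw": [0,0,0,0,0,0], "gripper": [30,30,30,30,30,30]}}

```text
clock: 16.03
tool_pos: [0.4337, 0.3288, 0.0419]
eef_rot: [0.492, 0.508, -0.486, 0.514]
contact_force: [-0.6, -1.8, 2.2]
opening: 0.42
```

```bash
python3 - <<'E'
from ov import *
to(bw(.036,.035,.0413),.045)
overlay('s13',-.002,win=(110,190,230,280))
E
```

```text
delta [ 0.06 -0.03 -0.08] yaw -0.0015 | pos [0.4337 0.3288 0.0419] q7 -1.58 x [ 0.012  0.001 -1.   ] F [-0.6 -1.8  2.2] t 16.03 op 0.42
[0.4337 0.3288 0.0419] [0.4337 0.3288 0.0419]
th 0.04346283692511134
```

View pics/o_s13.png

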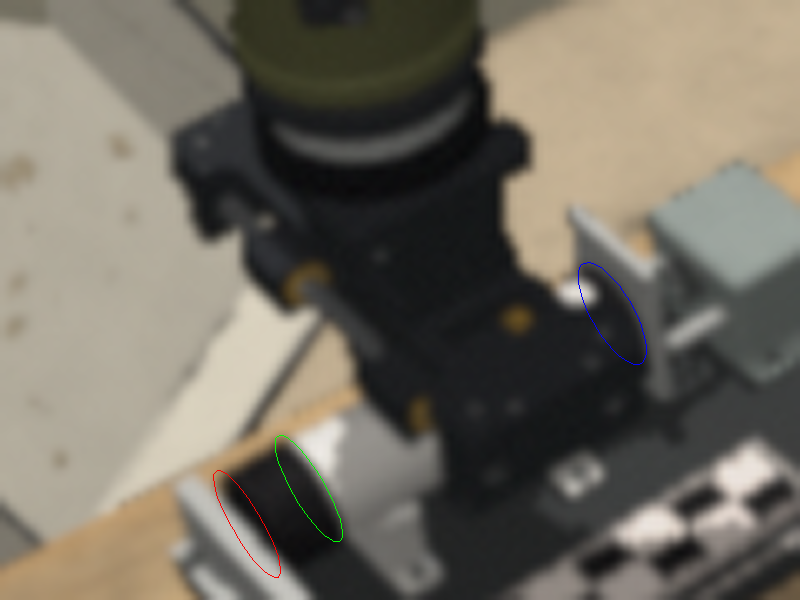

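The y-force went from +4.9 to −1.8 N, so the cap is on the strip. Releasing and lifting.

Request:
{"api": "apply_moves", "payload": {"delta_pos": [[0,0,0],[0,0,0],[0,0,0],[0,0,0],[-1,0,0],[-4,0,0],[-8,0,0],[-12,0,0],[-16,0,0],[-16,0,0]], "yaw": [0,0,0,0,0,0,0,0,0,0], "gripper": [62,62,62,62,62,62,62,62,62,62]}}

```text
clock: 16.92
tool_pos: [0.4336, 0.3323, 0.2095]
eef_rot: [0.497, 0.508, -0.481, 0.513]
contact_force: [0.4, 0.4, 0.1]
opening: 0.622
```

Request:
{"api": "apply_moves", "payload": {"delta_pos": [[-1,1,4],[-1,2,8],[-1,3,12],[-1,4,16],[-1,5,20],[-1,5,24],[-1,5,28],[-1,5,32],[-1,5,35],[-1,5,35]], "yaw": [0,0,0,0,0,0,0,0,0,0], "gripper": [62,62,62,62,62,62,62,62,62,62]}}

```text
clock: 17.75
tool_pos: [0.4979, -0.0237, 0.2166]
eef_rot: [0.497, 0.505, -0.486, 0.511]
contact_force: [-0.9, -0.5, -0.5]
opening: 0.619
```

```bash
python3 - <<'E'
from mv import *
print(get_state()['tool_pos'])
im=snap('scene','s14'); cv2.imwrite('pics/s14c.png',cv2.resize(im[190:330,110:285,::-1],None,fx=4.3,fy=4.3,interpolation=cv2.INTER_CUBIC)[:600])
im=snap('top','t14'); cv2.imwrite('pics/t14c.png',cv2.resize(im[175:245,145:250,::-1],None,fx=7,fy=7,interpolation=cv2.INTER_CUBIC))
E
```

```text
[ 0.49794733 -0.02371638  0.21658979]
```

View pics/s14c.png

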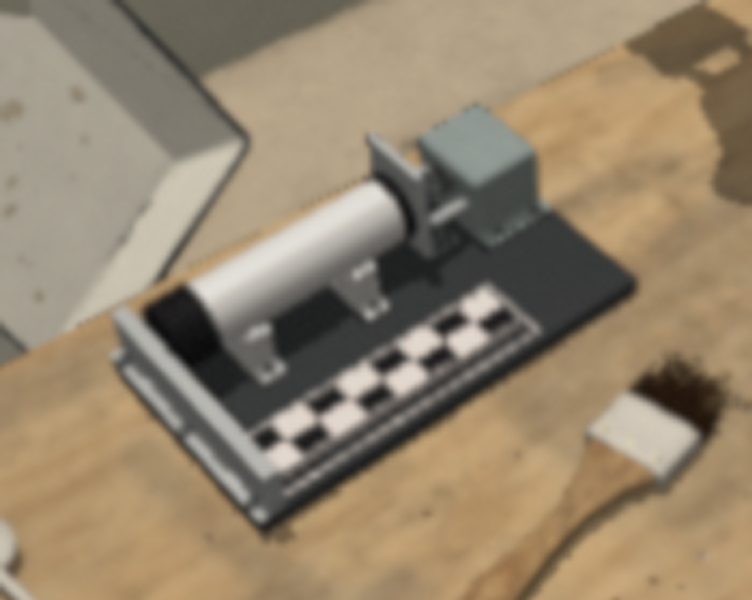

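View pics/t14c.png

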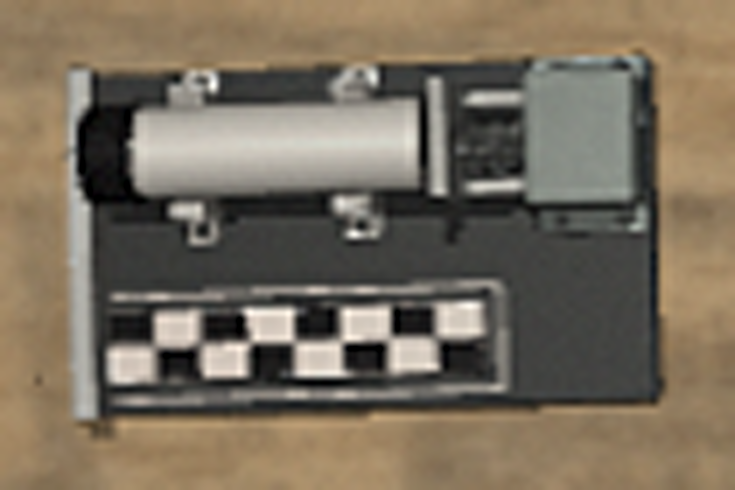

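The tube lies in the rests, cap on the strip. The stop plate moved from column 408 to 428 (about 8 mm), and the bar is central in its outline. A quick numeric check:

```bash
python3 - <<'E'
from fit import *
from mv import B
U=np.array([ca(*q) for q in[(107,309),(486,298),(488,371),(107,384)]])
g=lambda p:(proj('top',w(p,[(a,y,.020) for a,y,_ in P2]))-U).ravel()
s2=least_squares(g,[.35,.32,.04]).x; d=s2[:2]-B[:2]; c,sn=np.cos(B[2]),np.sin(B[2])
print('bar in board',[c*d[0]+sn*d[1],-sn*d[0]+c*d[1]],s2[2]-B[2],g(s2).round(2))
h=lambda j:(proj('top',w(B,[(.06,-.034-j[0],.08),(.012,-.034-j[0],.08)]))-np.array([ca(428,77),ca(429,195)]))[:,0]
print('stop',least_squares(h,[.008]).x)
snapshot('top'); 
for t in('core_short',):
  k=silhouettes(t,'top')[:1]; print([(a['bbox'],a['score']) for a in k])
k=spot_point('core_short','scene');print([(a['pixel'],a['score']) for a in k[:1]])
im=snap('scene','s15'); cv2.imwrite('pics/s15c.png',cv2.resize(im[100:240,290:460,::-1],None,fx=4,fy=4))
E
```

```text
board [0.3987887 0.2923169 0.0465294] [[-0.65, -0.26], [-0.59, 0.14], [0.73, -0.12], [-0.17, 0.48], [-0.11, -0.3], [0.28, 0.01], [0.47, 0.06]]
bar [ 0.44095519 -0.02756593 -0.05480678] [ 0.23 -0.    0.04  0.13 -0.19 -0.2  -0.08  0.07]
bar in board [np.float64(-0.04325940077490629), np.float64(0.02761701742488235)] 0.00273802012177405 [ 0.23  0.26 -0.31  0.12 -0.33 -0.09  0.43 -0.29]
stop [0.00764307]
[]
[([352.0, 159.7], 0.64)]
```

View pics/s15c.png

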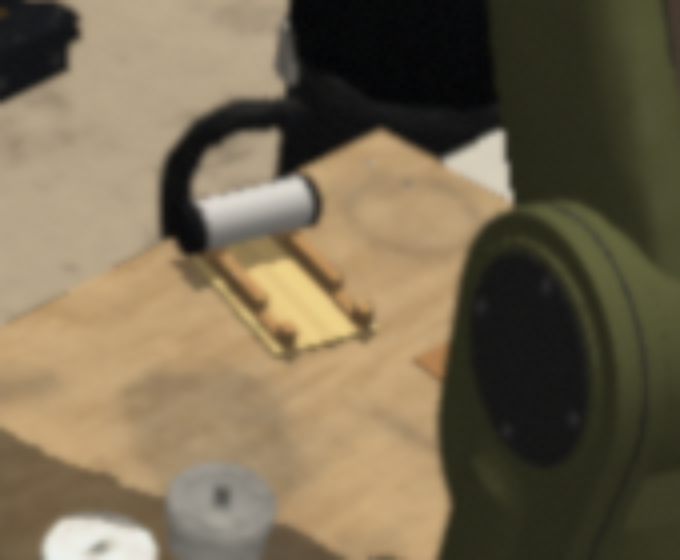

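The short tube is still in its place: its origin is at (352.0,159.7), against (350.7,159.6) at the start. All measured values are well inside tolerance, so I'm handing in.

```bash
python3 -c "
from plant import *
print(finish_job(), get_state()['clock'])"
```

```text
the job is handed in; nothing more can be done
the job is handed in; nothing more can be done
```

The long tube and the scale bar are both set up on the board, and I handed the job in at about 18 s of the 58 s allowed. No verdict was reported.

**What I did:** I slid the scale bar up to the datum strip until I felt contact, then set it down. I lifted the long tube from the rack and pushed the sprung stop back about 13 mm with the tube's end. Then I lowered the tube into the V-rests, slid it against the strip and released it.

**Last checks, all after release:**
- **Scale bar:** about 0.7 mm sideways, 0.4 mm from its point along the strip direction, and 0.003 rad off, measured in the top picture.
- **Long tube:** the pictures show it in both rests with its cap on the strip. I did not fit its final pose. The force changed from +4.9 to −1.8 N as the cap met the strip.
- **Stop:** about 7.6 mm open in the top picture, consistent with the nominal 8 mm.
- **Short tube:** in its place in the rack, about 1.3 pixels from its starting spot in the scene view, which is within the network's error.
- **Robot:** about 0.2 m above the bench and away from everything.

**What failed or disagreed:**
- The network did not find the short tube in the last top picture, so I relied on the scene view for it.
- My first board fit had residuals of about 2 mm at the strip. I refitted it, and the contact felt with the bar confirmed the new fit.

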